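# Slide the rotor nut into its pocket

## Robot

A 7-joint arm with a two-finger parallel gripper is mounted at the origin on the work surface. World frame = base frame: x ahead of the robot, y to its left, z up, the work surface at z = 0. Lengths are in m, angles in degrees, forces in N, time in s.
With the tool pointing down it reaches from about 0.35 to 0.9 m from the base axis. Payload 7.2 kg.
Tool frame: the origin (TCP) lies at the very end of the fingers, on their centre line; the grasp point (between the pads) lies r.grasp_offset behind it (r.grasp_offset is the distance from the TCP to the grasp point, in m); z points along the fingers, y is the line along which they close (so a half turn about z gives the same grasp; the last joint's range is limited). The gripper opens to 85 mm and grips with 20 to 120 N. Pads are 22 mm wide; open, the fingers measure 114 mm over their backs; the gripper's body (76 mm by 85 mm) begins 54 mm behind the grasp point. The pads swing forward as they close: fully open they stand 13 mm farther back than shut.
Start: joints at [69.775, 23.554, -0.728, 91.456, 0.321, 64.991, -4.71], TCP at [0.176, -0.6, 0.231] pointing down, gripper open.
Joint ranges: [-169.25, 169.25], [-16.82, 113.86], [-84.01, 82.57], [7.8, 145.47], [-59.2, 239.2], [7.22, 106.19], [-163.78, 163.78]. Speed limits (degrees/s): [136.94, 136.94, 172.46, 172.46, 180, 180, 180].

## Interface

Orientations are given as [roll, pitch, yaw] about the fixed x, y, z axes, in that order (R = Rz(yaw) Ry(pitch) Rx(roll)).
In Python, from rig import r gives the robot as it stands. The module is installed in compiled form; this text tells all that it offers.
- The arm moves only by the shell command python3 -m inch 'ROWS' [OPENING]. ROWS is JSON, a list of rows, each a list of 6 numbers: the shift along the tool's x, y, z as a fraction of full scale, then the turn, a rotation vector about the tool's x, y, z as a fraction of full scale. A call has 1 to 20 rows; each row shifts and turns the commanded pose from where the row before left it, along the tool's axes as they then stand; what a row does not reach is not made up. Full scale, the value 1, is 0.025 m for a shift and 0.08 rad for a turn. A row lasts 1/10 s, in which the tool goes at most 50 mm and 8.59 degrees, less where a joint would pass 70% of its speed; a pose out of reach is approached as far as the arm can. A call with a number of a shift or a turn outside -1 to 1 is refused whole. A call with a gripper value outside its range is refused whole. OPENING is the opening, from 0 (shut) to 1 (fully open), set as the call begins (- or left out, the last holds). The fingers move at their own pace and stop on an object; the grip force is fixed at half the most. Time passes only in rows, so rows that do not move let the fingers close. It gives the time, the measured TCP pose, the force, the opening and the grip force at its end, in the units of the state.
- r.get_state(): the state, without advancing time (a new reading comes with each control period).
- r.grab_frame(name): name is "scene" or "top" or "wrist"; returns a dict with "img" (420x560x3 uint8, red, green, blue), "range_z" (420x560 float32, m along the optical axis (not along the pixel's ray), 0 where there is no reading), "fx", "fy", "cx", "cy" (pixels), "extrinsics" (4x4, takes a point from world to camera coordinates). Camera axes: x right, y up, looking along -z (the intrinsics and any distortion apply to the point x, -y, -z); pixel columns grow to the right and rows downward; lengths in m; the calibration is good to about 2 mm. A picture is of the moment at which its call begins.
- r.sign_off(): hands the job in; it is judged then, once.
The state is a dict: "t": time; "joint_pos": joint angles; "qvel": joint speeds; "tau": joint torques, N m; "ee_pos": TCP position; "ee_rot": TCP orientation; "wrist_force": force on the tool from outside, world axes, zero at the start; "wrist_torque": the same for the moment, N m; "finger_gap": opening from 0.0 (shut) to 1.0 (fully open); "grip_force": force on a finger pad.
Only numpy, scipy, OpenCV 4.12 (cv2) and the standard library are available. Lean on these libraries where they do the work, as an engineer would, in place of code of your own. Each camera call takes 0.05 s, during which the arm holds its last target. There are 200 camera calls.

## Task

The centrifuge rotor has been taken apart on the white service board. Push the round knurled nut across the board, without picking it up, until it drops into the round pocket and lies flat on the pocket's floor. Leave the hexagon nut where it lies.

Things in the scene. Friction and masses are not known exactly. Their poses are not given: they have to be found in the camera images.
- round_nut_center (a point): centre, half-way up, of the loose round knurled steel nut: a disc of 44 mm diameter and 16 mm height, dark hole in the top, about 0.17 kg; it lies flat on the board's top and slides there with ordinary friction; its z axis is the disc's axis
- hex_nut_center (a point): centre, half-way up, of the loose hexagon steel nut that must stay: 38 mm across flats, 44 mm across corners, 16 mm high; it lies flat on the board's top, near one of the board's two near corners, the round nut near the other
- board: fixed white plastic board lying on the bench, 240 mm along its x, 260 mm along its y, 16 mm thick, level; origin at the centre of its underside, x away from the robot, y to the left, turned by up to 20 degrees. In its far half are two pockets 6 mm deep with grey floors: the round one, and a square one 51 mm wide centred at x +50, y -60 mm, which stays empty. A small flat washer, 32 mm across and 4 mm thick, lies by the far edge at about x +95, y 0 mm
- round_pocket (a point): centre of the mouth of the round pocket, level with the board's top, at x +50, y +55 mm in the board's frame; the pocket is 65 mm in diameter and 6 mm deep with upright walls and a flat floor, so the nut has 10 mm of play all round and, once in, its top stands 10 mm above the board. The straight way from the round nut to this pocket is free
Things that resemble listed ones, but are neither listed nor needed, are in the scene too. Leave any pink or red look-alike of the part that bears round_nut_center alone.

How it is judged (in metres and radians):
At the end, for the whole second after the job is handed in: The round nut lies in the round pocket: its centre within 14 mm of the pocket's centre seen from above and at most 4.5 mm above the board's top (2 mm when fully down), its axis within 8.5 degrees of upright; the hexagon nut is within 20 mm of where it was (horizontal distance between round_nut_center and round_pocket below 0.014 m and z of round_nut_center in the frame of round_pocket below 0.0045 m and angle between round_nut_center's own z axis and vertical below 0.15 rad and distance of hex_nut_center from where it was at the start of the episode below 0.02 m); the robot touches nothing.
It fails at once if the round nut is lifted more than 12 mm off the board (z of round_nut_center in the frame of round_pocket above 0.02 m).
It fails at once if the hexagon nut is moved by more than 20 mm (distance of hex_nut_center from where it was at the start of the episode above 0.02 m).
It also fails if it takes over 32 s, if anything falls off the work surface, if the arm or the gripper's body presses on something with over 40 N, if the wrist force passes 120 N, or if a joint passes its speed limit or range.

## Working session

There is one attempt and no reset: what is moved stays moved. The work goes in short steps, Python scripts to look and compute and a shell command to move; the robot and the scene stay as the last step left them, time stands still between calls to the robot, and variables do not carry over. Pictures are saved under pics/ and viewed, at most 10 in all, crops included, and the job is handed in when it is done.

```bash
mkdir -p pics
python3 - <<'E'
from rig import r
import cv2,numpy as np
for n in("scene","top"):
    f=r.grab_frame(n); cv2.imwrite(f"pics/{n}0.png",f["img"][:,:,::-1]); np.savez(f"{n}0.npz",**f)
s=r.get_state(); print(s["t"],s["ee_pos"],s["ee_rot"],s["finger_gap"],r.grasp_offset)
E
```

```text
0.1 [ 0.17543504 -0.59939186  0.23052587] [-1.79914669e+02  5.85799569e-03  1.63199951e+01] 0.9983051748905517 0.0187
```

View pics/top0.png

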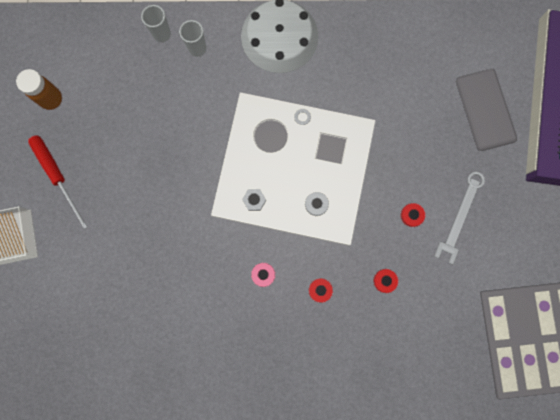

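View pics/scene0.png

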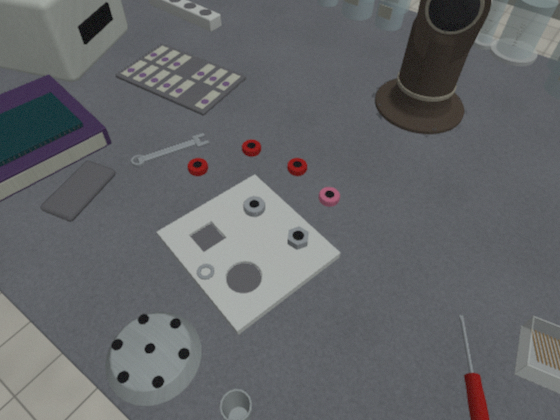

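The top view shows the round nut at (317,203), the hexagon nut at (254,199), the round pocket at (270,136), the square pocket at (331,149) and the washer at (302,117).

```bash
cat > h.py <<'E'
import numpy as np
def pt(f,u,v,z):
    E=np.linalg.inv(f["extrinsics"]); d=E[:3,:3]@np.array([(u-f["cx"])/f["fx"],-(v-f["cy"])/f["fy"],-1.]); o=E[:3,3]
    return o+d*(z-o[2])/d[2]
E
python3 - <<'E'
from h import *; import cv2
for n,P in(("top",dict(nut=(317,203,.032),hex=(254,199,.032),rp=(270,135.5,.016),sq=(331.5,148.5,.016),c1=(240,93.5,.016),c2=(375,120,.016),c3=(351,244,.016),c4=(212,216,.016))),("scene",dict(nut=(254.5,204,.032),hex=(298,236.5,.032),rp=(244,277,.016)))):
    f=dict(np.load(n+"0.npz"))
    for k,(u,v,z) in P.items():print(n,k,pt(f,u,v,z).round(4), f["range_z"][int(v),int(u)])
f=dict(np.load("top0.npz"))
cv2.imwrite("pics/crop.png",cv2.resize(f["img"][80:255,200:390,::-1],None,fx=3.2,fy=3.2,interpolation=cv2.INTER_CUBIC))
E
```

```text
top nut [ 0.5385 -0.1056  0.032 ] 0.94756895
top hex [0.5465 0.008  0.032 ] 0.9543857
top rp [ 0.6692 -0.0207  0.016 ] 0.994615
top sq [ 0.6435 -0.135   0.016 ] 0.99004775
top c1 [0.7513 0.0358 0.016 ] 0.9956532
top c2 [ 0.6979 -0.2174  0.016 ] 1.0094637
top c3 [ 0.4654 -0.1671  0.016 ] 0.97842884
top c4 [0.5182 0.0857 0.016 ] 0.9823535
scene nut [ 0.5405 -0.1026  0.032 ] 0.85167193
scene hex [0.5509 0.0113 0.032 ] 0.8056803
scene rp [ 0.6721 -0.0191  0.016 ] 0.77153194
```

View pics/crop.png

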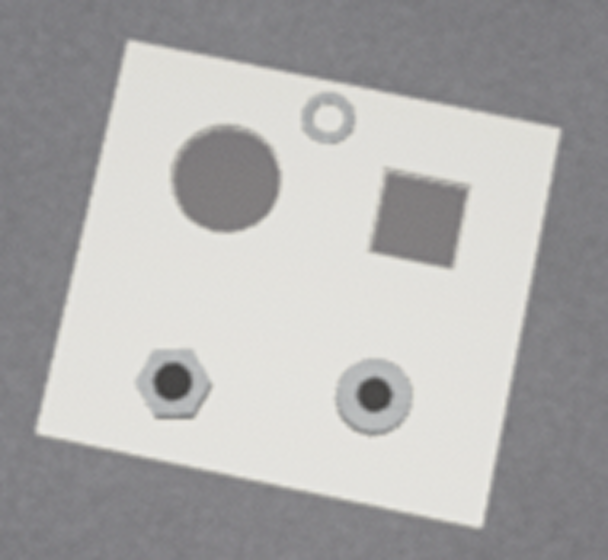

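```bash
python3 -m inch '[[0,0,0,0,0,-0.886],[0,0,0,0,0,-0.886],[0,0,0,0,0,-0.886],[0,0,0,0,0,-0.886],[0.94,-0.4,0,0,0,0],[0.94,-0.4,0,0,0,0],[0.94,-0.4,0,0,0,0],[0.94,-0.4,0,0,0,0],[0.94,-0.4,0,0,0,0],[0.94,-0.4,0,0,0,0],[0.94,-0.4,0,0,0,0],[0.94,-0.4,0,0,0,0],[0.94,-0.4,0,0,0,0],[0.94,-0.4,0,0,0,0],[0.94,-0.4,0,0,0,0],[0.94,-0.4,0,0,0,0],[0.94,-0.4,0,0,0,0],[0.94,-0.4,0,0,0,0],[0.94,-0.4,0,0,0,0],[0.94,-0.4,0,0,0,0]]' 0.35
python3 -m inch '[[0.94,-0.4,0,0,0,0],[0.94,-0.4,0,0,0,0],[0.94,-0.4,0,0,0,0],[0.94,-0.4,0,0,0,0],[0.94,-0.4,0,0,0,0],[0,0,0,0,0,0],[0,0,0,0,0,0]]'
python3 - <<'E'
from rig import r
import cv2,numpy as np
f=r.grab_frame("wrist"); cv2.imwrite("pics/w1.png",f["img"][:,:,::-1]); np.savez("w1.npz",**f)
E
```

```text
t: 2.1
ee_pos: [0.4066, -0.2616, 0.2311]
ee_rot: [-180.0, 0.0, 32.6]
wrist_force: [0.7, 0.5, 0.2]
finger_gap: 0.347
grip_force: 0.0
t: 2.8
ee_pos: [0.4783, -0.1569, 0.2309]
ee_rot: [-180.0, 0.0, 32.6]
wrist_force: [0.0, -1.0, 0.0]
finger_gap: 0.348
grip_force: 0.0
```

View pics/w1.png

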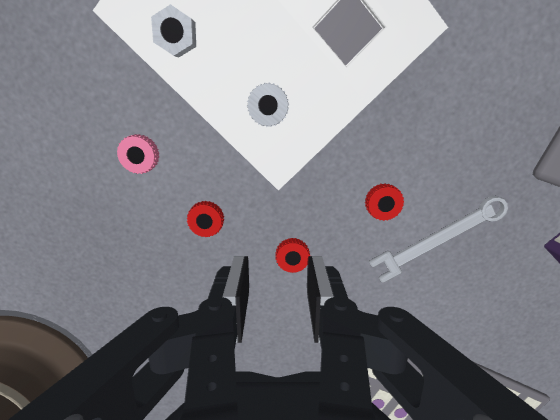

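The wrist view shows the round nut at (268,104), the hexagon nut at (172,30) and a red look-alike at (292,255), which could lie near my descent.

Run:
```python
from h import *
f=dict(np.load("w1.npz"))
n=pt(f,268,104,.032);p=np.array([.6695,-.021,.016])
print(n,pt(f,172,30,.032),"red",pt(f,292,255,.016),"corner",pt(f,278,189,.016))
t=np.load("top0.npz");print(pt(t,321,291,.016),pt(t,263,274,.016))
d=(p-n)[:2];L=np.linalg.norm(d);a=np.arctan2(d[1],d[0]);print(L,np.degrees(a))
y=np.radians(32.6);X=np.array([np.cos(y),np.sin(y)]);Y=np.array([np.sin(y),-np.cos(y)])
u=d/L;e=np.array([.4783,-.1569])
for b in(.055,.060): g=n[:2]-b*u-e;print(b,g@X/.025,g@Y/.025)
```

```text
[ 0.53874569 -0.10578204  0.032     ] [0.54603712 0.00779578 0.032     ] red [ 0.40132387 -0.22755946  0.016     ] corner [ 0.46437045 -0.16594159  0.016     ]
[ 0.38127907 -0.1114668   0.016     ] [ 0.41219641 -0.00751977  0.016     ]
0.15583543742743353 32.95966658203007
0.055 0.9385825827425011 -0.4061129652665271
0.06 0.7385865232620344 -0.4048575002987357
```

```bash
python3 -m inch '[[0.74,-0.405,0,0,0,-0.08],[0,0,0.9,0,0,0],[0,0,0.9,0,0,0],[0,0,0.9,0,0,0],[0,0,0.9,0,0,0],[0,0,0.9,0,0,0],[0,0,0.9,0,0,0],[0,0,0.9,0,0,0],[0,0,0.9,0,0,0],[0,0,0.6,0,0,0],[0,0,0.4,0,0,0],[0,0,0.2,0,0,0],[0,0,0,0,0,0],[0,0,0,0,0,0]]'
python3 - <<'E'
from rig import r
import cv2,numpy as np
f=r.grab_frame("wrist"); cv2.imwrite("pics/w2.png",f["img"][:,:,::-1]); np.savez("w2.npz",**f)
E
```

```text
t: 4.25
ee_pos: [0.489, -0.139, 0.0219]
ee_rot: [180.0, -0.0, 32.9]
wrist_force: [0.2, -0.0, 0.6]
finger_gap: 0.35
grip_force: 0.0
```

View pics/w2.png

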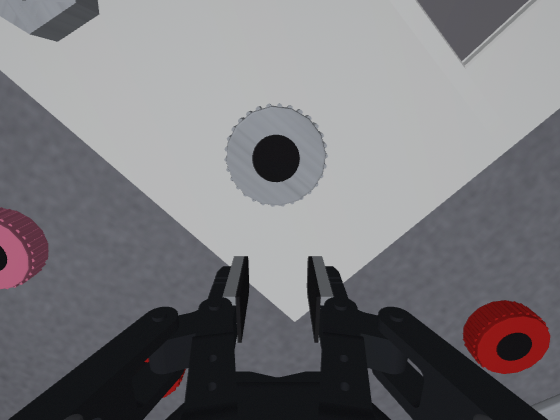

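The nut (276,157) is centred ahead of the finger gap (columns 247 to 310). Next I check the fingertip height by depth.

Run:
```python
from h import *
f=dict(np.load("w2.npz"));E=np.linalg.inv(f["extrinsics"])
def w(u,v):
    z=f["range_z"][v,u]; return (E@np.array([(u-f["cx"])/f["fx"]*z,-(v-f["cy"])/f["fy"]*z,-z,1]))[:3].round(4)
for q in((240,259),(238,265),(244,262),(318,262),(276,120),(245,258),(300,240)):print(q,w(*q))
```

```text
(240, 259) [ 0.4874 -0.1179  0.0298]
(238, 265) [ 0.4873 -0.1177  0.0356]
(244, 262) [ 0.4883 -0.1199  0.0322]
(318, 262) [ 0.5076 -0.1489  0.0328]
(276, 120) [ 0.5509 -0.0973  0.0324]
(245, 258) [ 0.4885 -0.1199  0.0285]
(300, 240) [ 0.507  -0.1403  0.0173]
```

```bash
python3 -m inch '[[0,0,0.13,0,0,0],[0,0,0.13,0,0,0],[0,0,0,0,0,0],[0.4,-0.01,0,0,0,0],[0.4,0,0,0,0,0],[0.4,0,0,0,0,0],[0.4,0,0,0,0,0],[0.4,0,0,0,0,0],[0.4,0,0,0,0,0],[0.4,0,0,0,0,0],[0.4,0,0,0,0,0],[0.4,0,0,0,0,0],[0.4,0,0,0,0,0],[0.3,0,0,0,0,0],[0.2,0,0,0,0,0],[0,0,0,0,0,0],[0,0,0,0,0,0]]'
python3 - <<'E'
from rig import r
import cv2,numpy as np
f=r.grab_frame("wrist"); cv2.imwrite("pics/w3.png",f["img"][:,:,::-1]); np.savez("w3.npz",**f)
E
```

```text
t: 6.0
ee_pos: [0.5822, -0.0793, 0.0157]
ee_rot: [179.9, 0.1, 32.9]
wrist_force: [-4.6, -3.9, 12.0]
finger_gap: 0.349
grip_force: 6.5
```

View pics/w3.png

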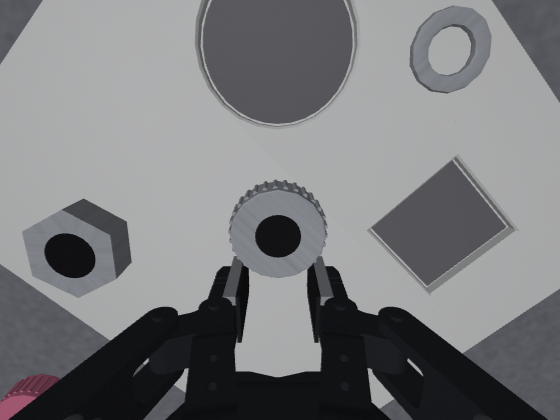

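The nut (278,236) sits in the cradle on line with the round pocket (277,50). There is 12 N of upward force, so I check nut tilt and tip height.

Run:
```python
from h import *
f=dict(np.load("w3.npz"));E=np.linalg.inv(f["extrinsics"])
def w(u,v):
    z=f["range_z"][v,u]; return (E@np.array([(u-f["cx"])/f["fx"]*z,-(v-f["cy"])/f["fy"]*z,-z,1]))[:3].round(4)
for q in((278,200),(278,265),(240,235),(315,235),(238,262),(322,262),(70,220),(278,150)):print(q,w(*q))
n=pt(f,278,236,.032);p=pt(f,277,47,.016);print(n,p)
```

```text
(278, 200) [ 0.6177 -0.0557  0.0322]
(278, 265) [ 0.5924 -0.0722  0.0333]
(240, 235) [ 0.5957 -0.0504  0.0331]
(315, 235) [ 0.6132 -0.0779  0.0325]
(238, 262) [ 0.5803 -0.0576  0.0263]
(322, 262) [ 0.6019 -0.0907  0.0267]
(70, 220) [0.5621 0.0141 0.0326]
(278, 150) [ 0.6334 -0.0457  0.0167]
[ 0.60383136 -0.06475977  0.032     ] [ 0.6680195  -0.02267168  0.016     ]
```

```bash
python3 -m inch '[[0,0,-0.1,0,0,0],[0.4,0,0,0,0,0],[0.4,0,0,0,0,0],[0.4,0,0,0,0,0],[0.4,0,0,0,0,0],[0.4,0,0,0,0,0],[0.4,0,0,0,0,0],[0.4,0,0,0,0,0],[0.2,0,0,0,0,0],[0,0,0,0,0,0],[0,0,0,0,0,0]]'
python3 - <<'E'
from rig import r
import cv2,numpy as np
f=r.grab_frame("wrist"); cv2.imwrite("pics/w4.png",f["img"][:,:,::-1]); np.savez("w4.npz",**f)
E
```

```text
t: 7.15
ee_pos: [0.6458, -0.0366, 0.0172]
ee_rot: [-180.0, 0.0, 32.9]
wrist_force: [0.4, -0.7, -0.8]
finger_gap: 0.347
grip_force: 0.0
```

View pics/w4.png

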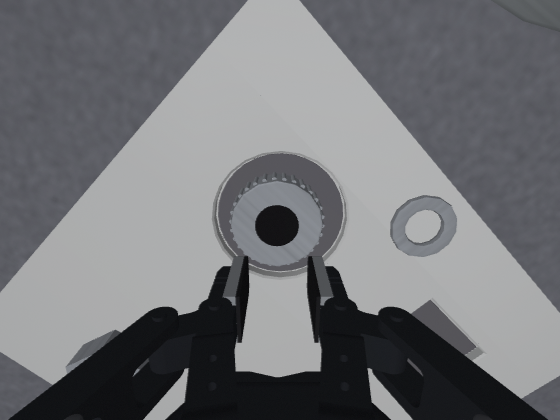

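The nut (277,225) appears to be down in the pocket (280,212). Retreat backwards, then up, and verify.

```bash
python3 -m inch '[[-0.6,0,0,0,0,0],[-0.6,0,0,0,0,0],[-0.4,0,-0.6,0,0,0],[0,0,-0.9,0,0,0],[0,0,-0.9,0,0,0],[0,0,-0.9,0,0,0],[0,0,-0.9,0,0,0],[0,0,0,0,0,0],[0,0,0,0,0,0],[0,0,0,0,0,0]]'
python3 - <<'E'
from rig import r
import cv2,numpy as np
f=r.grab_frame("wrist"); cv2.imwrite("pics/w5.png",f["img"][:,:,::-1]); np.savez("w5.npz",**f)
E
```

```text
t: 8.2
ee_pos: [0.6115, -0.0586, 0.1214]
ee_rot: [-180.0, 0.1, 32.9]
wrist_force: [-0.1, 0.2, 0.5]
finger_gap: 0.349
grip_force: 0.0
```

View pics/w5.png

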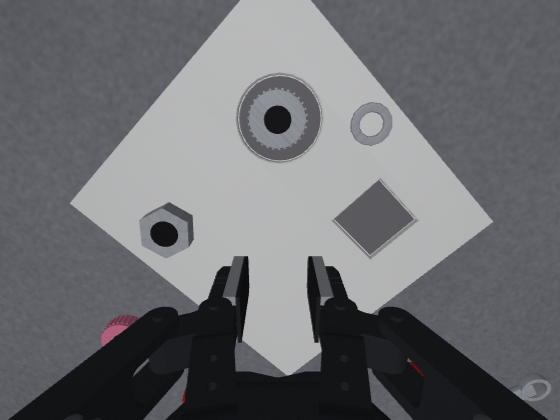

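The nut (278,119) lies in the pocket (279,118), and the hexagon nut is at (165,232). Check the heights and hand in.

Run:
```python
from h import *
from rig import r
f=dict(np.load("w5.npz"));E=np.linalg.inv(f["extrinsics"])
def w(u,v):
    z=f["range_z"][v,u]; return (E@np.array([(u-f["cx"])/f["fx"]*z,-(v-f["cy"])/f["fy"]*z,-z,1]))[:3].round(4)
T=np.array([w(*q) for q in((278,96),(278,141),(257,119),(299,119))])
print(T,pt(f,278,119,.026),pt(f,279,118,.016),"hex",pt(f,165,232,.032))
if T[:,2].max()<.029: print(r.sign_off())
```

```text
[[ 0.6827 -0.0121  0.0269]
 [ 0.6562 -0.0293  0.0259]
 [ 0.6611 -0.0079  0.0259]
 [ 0.6778 -0.0336  0.0254]] [ 0.66942719 -0.02072135  0.026     ] [ 0.67000005 -0.02127354  0.016     ] hex [0.54744975 0.00771395 0.032     ]
the job is handed in; nothing more can be done
None
```

The round nut lies flat on the round pocket's floor, about 1 mm from its centre, the hexagon nut has not measurably moved (about 1 mm, within camera accuracy), the arm is clear, and the job is handed in.

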